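# Gauge the glaze of a saucer at its marked spot

### The job

Slide the white face-down saucer with the pencilled ring along the desk board into the vee stop until its rim rests against both arms. Then take the pen-type thickness gauge out of its rest and hold it upright with its sprung tip in the ring on the saucer's foot, gently pressed in about half-way, leaving the saucer seated in the stop and everything else alone. Finish while still holding the gauge there for its reading: do not put it down or let go.

Things in the scene. Friction and masses are not known exactly. Their poses are not given: they have to be found in the camera images.
- saucer: Plain white porcelain saucer lying face down on the desk board (whose front edge lies at x = 0.39, lower ground before it), 118 mm across, 20 mm high, 0.16 kg (varies by a third). Origin: centre of its underside; z up. The thin, slightly scalloped rim lies on the board (edge solid to 10 mm up); the foot ring on top is 66 mm across; the flat recess in it, 60 mm across, lies 17 mm up.
- spot (a point): The gauging spot: centre of the pencilled grey ring (16 mm across, a dot in its middle) drawn in the flat recess inside the saucer's foot ring, 16 mm from the saucer's centre along the saucer's own x axis and 17 mm above its underside. It moves and turns with the saucer.
- vee_stop: Fixed aluminium vee stop with rubber-faced arms, screwed to the desk: two straight arms 86 mm long and 16 mm high that meet at 110 degrees. Origin: the inner corner, at desk height. Its own x axis points from the opening into the corner (the way the saucer is pushed), the arms spread 55 degrees either side of -x.
- vee_seat (a point): Where the saucer's centre lies when its rim rests against both arms: 73 mm from the inner corner, along the vee stop's -x axis, at desk height.
- gauge_rest: Fixed upright rest of the gauge: round dark foot 72 mm across, on it an aluminium tube 34 mm across whose bore is 21 mm wide and whose mouth is 66 mm above the desk. Origin: centre of its underside. A painted plate on a fixed wire stand, 190 mm high, stands between it and the vee stop.
- gauge: Pen-type thickness gauge, 0.14 kg, upright in its rest: grey body 22 mm thick (its x), 32 mm wide (its y), with a display; below it a steel nose 16 mm across, 40 mm long, then the sprung tip. Origin: centre of the nose's lower end, 26 mm above the desk at first; z up along the gauge. The body spans 40 to 118 mm above the origin; its shoulder sits on the rest: lift 60 mm or more to come free.
- gauge_grip (a point): Where to grip the gauge: on its axis, 92 mm above the gauge's origin (26 mm below its top).
- tip (a point): Lowest point of the gauge's round-ended sprung tip (8 mm across): on the gauge's axis, 14 mm below the gauge's origin when free.
- plunger (a joint): How far the sprung tip is pushed into the gauge, in m: 0 free, 0.010 fully in, half-way 0.005. A spring holds it out: about 1 N to start moving, then 0.35 N per mm, 2.8 N half-way, 4.6 N at the end, beyond which it is rigid.
- oil_bottle: Small brown glass bottle, 40 mm across, 74 mm high, standing near the front edge; leave alone. Origin: centre of its underside.
- paint_dish: Small white paint dish, 49 mm across, 20 mm high; leave alone. Origin: centre of its underside.
- blue_jar: Small blue paint jar with a white cap, 45 mm across, 70 mm high; leave alone. Origin: centre of its underside.
Things that resemble listed ones, but are neither listed nor needed, are in the scene too. There is more than one size of the gauge; the job needs the smaller.

How it is judged:
On the way, in this order (a step that is already met when the one before it is completed fails the run):
1. the saucer lies against both arms of the vee stop, the gauge still in its rest (horizontal distance between saucer and vee_seat below 0.006 m and angle between saucer's own z axis and vertical below 0.05 rad and horizontal distance between gauge and gauge_rest below 0.03 m), for 0.3 s.
2. the gauge is lifted out of its rest (height (world z) of gauge above 0.07 m and contact force between gauge and gauge_rest below 0.1 N and horizontal distance between saucer and vee_seat below 0.006 m), for 0.1 s.
3. the upright gauge's tip touches the marked spot and is pressed in part of the way (horizontal distance between saucer and vee_seat below 0.006 m and horizontal distance between tip and spot below 0.008 m and angle between gauge's own z axis and vertical below 0.105 rad and value of joint plunger between 0.002 and 0.008 m), for 0.3 s.
At the end, for the whole second after the job is handed in: Saucer flat, centre within 6 mm of its seat in the vee stop; gauge held by the fingers, clear of its rest, still, within 6 degrees of upright, tip within 8 mm of the marked spot and pressed in by 2 to 8 mm with under 8 N; the arm does not touch the saucer (all of step 3 and angle between saucer's own z axis and vertical below 0.05 rad and contact force between plunger and saucer above 0.5 N and contact force between gauge and saucer below 8 N and contact force between the fingers and gauge above 1 N and contact force between the arm and saucer below 0.2 N and contact force between gauge and gauge_rest below 0.1 N and linear speed of each of gauge, saucer below 0.01 m/s); the arm keeps its last pose, push and grip.
It fails at once if the gauge is pressed onto the saucer with more than 15 N (contact force between gauge and saucer above 15 N).
It fails at once if the saucer is lifted or tipped instead of slid (height (world z) of saucer above 0.015 m or angle between saucer's own z axis and vertical above 0.25 rad).
It fails at once if the oil bottle is moved by more than 20 mm (distance of oil_bottle from where it was at the start of the episode above 0.02 m).
It fails at once if the paint dish is moved by more than 20 mm (distance of paint_dish from where it was at the start of the episode above 0.02 m).
It fails at once if the blue jar is moved by more than 20 mm (distance of blue_jar from where it was at the start of the episode above 0.02 m).
It also fails if it takes over 64 s, if anything falls off the work surface, if the arm or the gripper's body presses on something with over 40 N, if the wrist force passes 120 N, or if a joint passes its speed limit or range.

### The arm

A 7-joint arm with a two-finger parallel gripper is mounted at the origin on a cart in front of the work surface, level with it; the furniture and walls round the work are solid. World frame = base frame: x ahead of the robot, y to its left, z up, the work surface at z = 0. Lengths are in m, angles in rad, forces in N, time in s.
With the tool pointing down it reaches from about 0.425 to 1.025 m from the base axis. Payload 9.4 kg.
Tool frame: the origin (TCP) lies on the centre line of the jaws, within the pads' length; the fingertips stand 17 mm ahead of it and the grasp point (between the pads) lies 2 mm behind it (robot.tip_reach is the distance from the TCP to the fingertips, in m); z points along the fingers, y is the line along which they close (so a half turn about z gives the same grasp; the last joint's range is limited). The gripper opens to 85 mm and grips with 20 to 120 N. Pads are 22 mm wide; open, the fingers measure 114 mm over their backs; the gripper's body (76 mm by 85 mm) begins 54 mm behind the grasp point. The pads swing forward as they close: fully open they stand 13 mm farther back than shut.
Start: joints at [1.225, 0.599, -0.003, 1.599, 0.002, 0.943, -0.08], TCP at [0.193, -0.699, 0.248] pointing down, gripper open.
Joint ranges: [-2.57, 2.57], [-0.35, 1.97], [-1.29, 1.29], [0.11, 2.56], [-1.05, 4.19], [0.11, 1.86], [-2.63, 2.63]. Speed limits (rad/s): [2.22, 2.22, 3.01, 3.01, 3.14, 3.14, 3.14].

### API

Orientations are given as a unit quaternion [x, y, z, w].
In Python, from cell import robot, viewer, job gives the robot as it stands.
- The arm moves only by the shell command python3 -m crank 'ROWS' [OPENING] [FORCE]. ROWS is JSON, a list of rows, each a list of 2 entries, a list of its own where there are three numbers: the shift along the tool's x, y, z normalised to -1 to 1, where 1 is 0.5 m, then the turn, a rotation vector about the tool's x, y, z normalised to -1 to 1, where 1 is 30 degrees. A call has 1 to 12 rows; each row is the pose to reach, as a shift and turn from the pose commanded when the call began, along the tool's axes at that moment; what a row does not reach only later rows make up. A row lasts 1/12 s, in which the tool goes at most 41.7 mm and 7.16 degrees, less where a joint would pass 70% of its speed; a pose out of reach is approached as far as the arm can. A call with a number of a shift or a turn outside -1 to 1 is refused whole. A call with a gripper value outside its range is refused whole. OPENING is the opening, from 0 (shut) to 1 (fully open), set as the call begins (- or left out, the last holds). The fingers move at their own pace and stop on an object; FORCE is the grip in N (left out, the last holds). Time passes only in rows, so rows that repeat a pose let the fingers close. It gives the time, the measured TCP pose, the force, the opening and the grip force at its end, in the units of the state.
- robot.sense(): the state, without advancing time (a new reading comes with each control period).
- viewer.grab_frame(name): name is "side" or "top"; returns a dict with "image" (384x512x3 uint8, blue, green, red), "range_z" (384x512 float32, m along the optical axis (not along the pixel's ray), 0 where there is no reading), "camera_matrix" (3x3 intrinsics, pixels), "rvec" (rotation vector, rad) and "tvec" (3), from world to camera coordinates, as OpenCV has them. Camera axes: x right, y down, z forward; pixel columns grow to the right and rows downward; lengths in m; the calibration is good to about 2 mm. A picture is of the moment at which its call begins.
- job.finish_job(): hands the job in; it is judged then, once.
The state is a dict: "time": time; "joints": joint angles; "qd": joint speeds; "tau": joint torques, N m; "eef_pos": TCP position; "orientation": TCP orientation; "wrist_force": force on the tool from outside, world axes, zero at the start; "torque": the same for the moment, N m; "grip_width": finger opening in m; "grasp_force": force on a finger pad.
Only numpy, scipy, OpenCV 4.12 (cv2) and the standard library are available. Lean on these libraries where they do the work, as an engineer would, in place of code of your own. Each camera call takes 0.05 s, during which the arm holds its last target. There are 200 camera calls.

## Working session

There is one attempt and no reset: what is moved stays moved. The work goes in short steps, Python scripts to look and compute and a shell command to move; the robot and the scene stay as the last step left them, time stands still between calls to the robot, and variables do not carry over. Pictures are saved under pics/ and viewed, at most 10 in all, crops included, and the job is handed in when it is done.

```bash
ls; mkdir -p pics; cat > h.py <<'E'
import numpy as np, cv2
from cell import robot, viewer, job
def grab(n):
    f=viewer.grab_frame(n); np.savez('/tmp/%s.npz'%n,**f); return f
def load(n): return dict(np.load('/tmp/%s.npz'%n))
def pt(f,u,v,z=None):
    "pixel->world by depth, or by plane z"
    R=cv2.Rodrigues(f['rvec'])[0]; t=np.ravel(f['tvec']); K=f['camera_matrix']
    d=np.linalg.inv(K)@[u,v,1]; C=-R.T@t; D=R.T@d
    if z is None: return C+D*np.median(f['range_z'][int(v)-1:int(v)+2,int(u)-1:int(u)+2])
    return C+D*(z-C[2])/D[2]
def px(f,p): return cv2.projectPoints(np.float64([p]),f['rvec'],np.float64(f['tvec']),f['camera_matrix'],None)[0].ravel()
def cloud(f):
    R=cv2.Rodrigues(f['rvec'])[0]; t=np.ravel(f['tvec']); K=f['camera_matrix']
    v,u=np.mgrid[:384,:512]; d=f['range_z']
    c=np.stack([(u-K[0,2])/K[0,0]*d,(v-K[1,2])/K[1,1]*d,d],-1)
    return (c-t)@R
E
python3 - <<'E'
from h import *
for n in('top','side'):
    f=grab(n); cv2.imwrite(f'pics/{n}0.png',cv2.resize(f['image'],(800,600),interpolation=cv2.INTER_CUBIC))
    R=cv2.Rodrigues(f['rvec'])[0]; print(n,-R.T@np.ravel(f['tvec']),R[2],f['camera_matrix'][0,0])
print(robot.sense())
E
```

```text
pics
top [0.42279423 0.0153355  0.94799973] [ 0.18093852  0.03383525 -0.98291222] 382.19802536414426
side [ 0.57323081 -0.86011474  0.8279322 ] [ 0.00414408  0.78191281 -0.62337403] 439.4707827295032
{'time': 0.1, 'joints': array([ 1.22527865,  0.60004317, -0.00253837,  1.60003618,  0.00177715,
        0.94294601, -0.07980609]), 'qd': array([ 0.0006713 , -0.00029845,  0.00277739, -0.00315857,  0.00034322,
        0.00060224, -0.00100139]), 'tau': array([ 6.08929899e-03, -7.77995038e+01,  1.57040387e+00, -2.58628035e+01,
        1.26676619e-02,  5.44395356e-03,  1.53182998e-05]), 'eef_pos': array([ 0.19243869, -0.69857473,  0.24750969]), 'orientation': array([ 9.90978136e-01,  1.34021725e-01, -1.53706571e-04, -6.98517027e-04]), 'wrist_force': array([-0.5214022 ,  0.91632504, -0.02298219]), 'torque': array([0.05905313, 0.00262862, 0.04124313]), 'grasp_force': 0.0, 'grip_width': 0.08570253079970426}
```

View pics/top0.png

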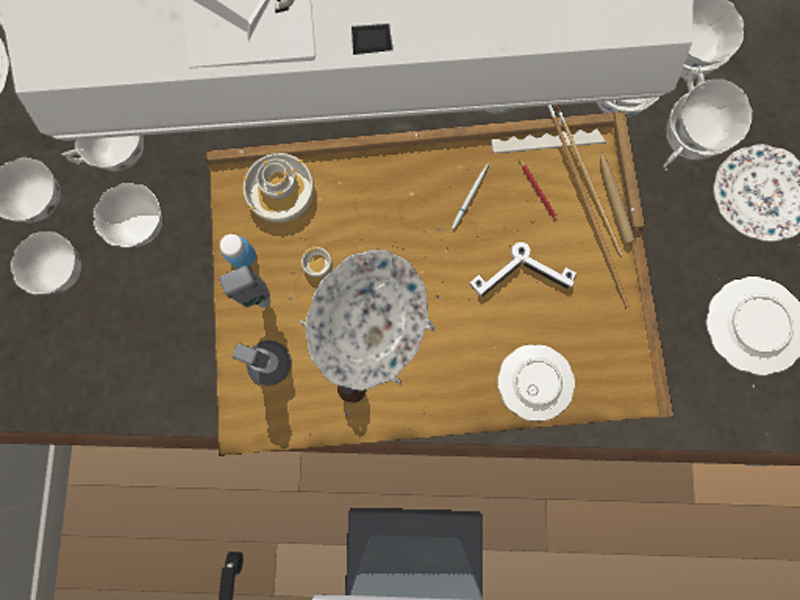

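View pics/side0.png

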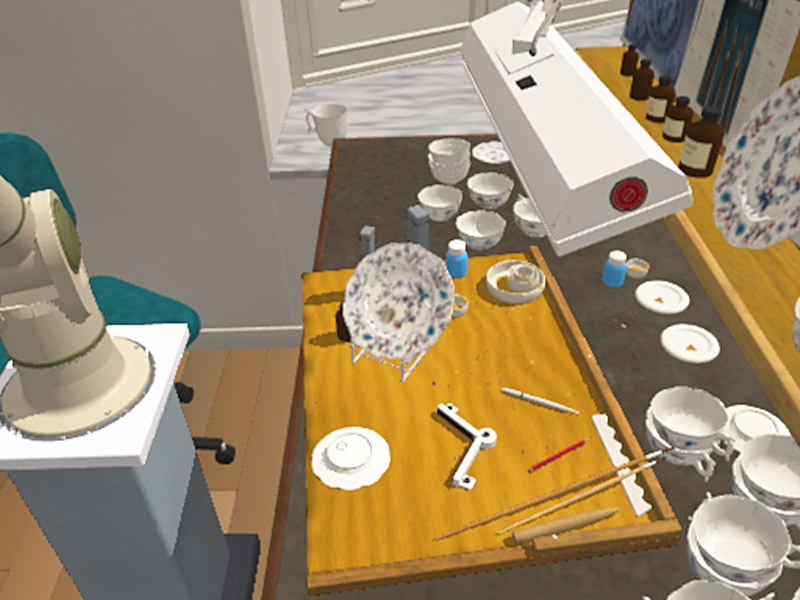

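The top view shows the saucer at about (536,382), with its ring near (533,391). The vee corner is at (521,252), with arm ends at (478,287) and (570,277). There are two gauges, at (255,358) and (243,285), and the plate on its stand is at (367,318). I'll measure these and enlarge both gauges.

```bash
python3 - <<'E'
from h import *
f=load('top'); s=load('side')
a=cv2.resize(f['image'][160:260,130:215],None,fx=4.6,fy=4.6,interpolation=cv2.INTER_CUBIC)
b=cv2.resize(s['image'][120:220,210:310],(460,460),interpolation=cv2.INTER_CUBIC)[:, :400]
cv2.imwrite('pics/g.png',np.hstack([a,b]))
a=cv2.resize(f['image'][150:275,295:380],(400,588),interpolation=cv2.INTER_CUBIC)
b=cv2.resize(s['image'][250:325,190:265],(400,400),interpolation=cv2.INTER_CUBIC); b=np.vstack([b,np.zeros((188,400,3),np.uint8)])
cv2.imwrite('pics/s.png',np.hstack([a,b]))
for n,F in(('top',f),('side',s)):
    c=cloud(F); ok=F['range_z']>0
    m=ok&(c[...,0]>.3)&(c[...,0]<.8)&(c[...,1]>.1)&(c[...,1]<.5)&(c[...,2]>.12)&(c[...,2]<.26)
    k,l,st,ce=cv2.connectedComponentsWithStats(m.astype(np.uint8))
    for i in range(1,k):
        if st[i,4]>15:
            p=c[l==i]; print(n,ce[i].round(),st[i,4],p.min(0).round(3),p.max(0).round(3)); q=p[p[:,2]>p[:,2].max()-.006]; print('   topface',q.mean(0).round(3),q.min(0).round(3),q.max(0).round(3))
# white low objects: saucer
c=cloud(f)
m=(c[...,2]>.012)&(c[...,2]<.03)&(c[...,0]>.38)&(c[...,0]<.56)&(c[...,1]<-.1)&(c[...,1]>-.35)
m=m&(f['range_z']>0);p=c[m]; print('saucer foot',p.min(0),p.max(0),p.mean(0),len(p))
for u,v in[(521,251),(478,287),(570,277)]: print('vee',pt(f,u*.64,v*.64).round(3),pt(f,u*.64,v*.64,.016).round(3))
print('spot',pt(f,533*.64,391*.64,.017), 'sauc ctr',pt(f,536*.64,382*.64,.01),'bottle',pt(f,352*.64,395*.64).round(3))
E
```

```text
top [210. 199.] 1246 [0.48 0.1  0.12] [0.635 0.16  0.177]
   topface [0.588 0.14  0.173] [0.565 0.128 0.171] [0.608 0.151 0.177]
top [154. 181.] 431 [0.573 0.228 0.121] [0.618 0.275 0.179]
   topface [0.594 0.253 0.175] [0.575 0.232 0.173] [0.611 0.274 0.179]
top [158. 227.] 175 [0.485 0.226 0.12 ] [0.513 0.26  0.147]
   topface [0.499 0.243 0.143] [0.486 0.227 0.141] [0.512 0.26  0.147]
side [258. 161.] 1243 [0.483 0.1   0.12 ] [0.636 0.273 0.18 ]
   topface [0.596 0.238 0.177] [0.578 0.129 0.174] [0.615 0.273 0.18 ]
side [235. 150.] 107 [0.488 0.224 0.12 ] [0.515 0.26  0.148]
   topface [0.502 0.241 0.144] [0.489 0.225 0.142] [0.515 0.26  0.148]
saucer foot [ 0.43321398 -0.21524113  0.01201339] [ 0.51443704 -0.14077598  0.02242871] [ 0.47798112 -0.17843522  0.01598225] 715
vee [ 0.685 -0.156  0.017] [ 0.685 -0.156  0.016]
vee [ 0.627 -0.089  0.006] [ 0.625 -0.087  0.016]
vee [ 0.646 -0.235  0.008] [ 0.644 -0.233  0.016]
spot [ 0.46293683 -0.17124794  0.017     ] sauc ctr [ 0.47717017 -0.17750168  0.01      ] bottle [0.449 0.103 0.059]
```

View pics/g.png

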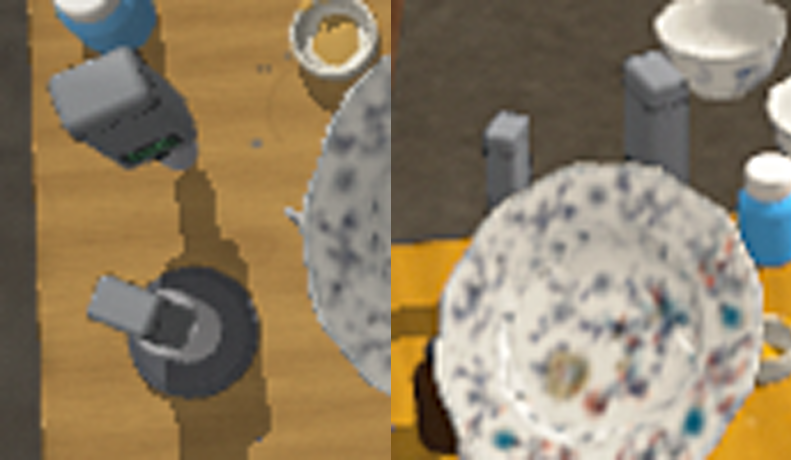

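View pics/s.png

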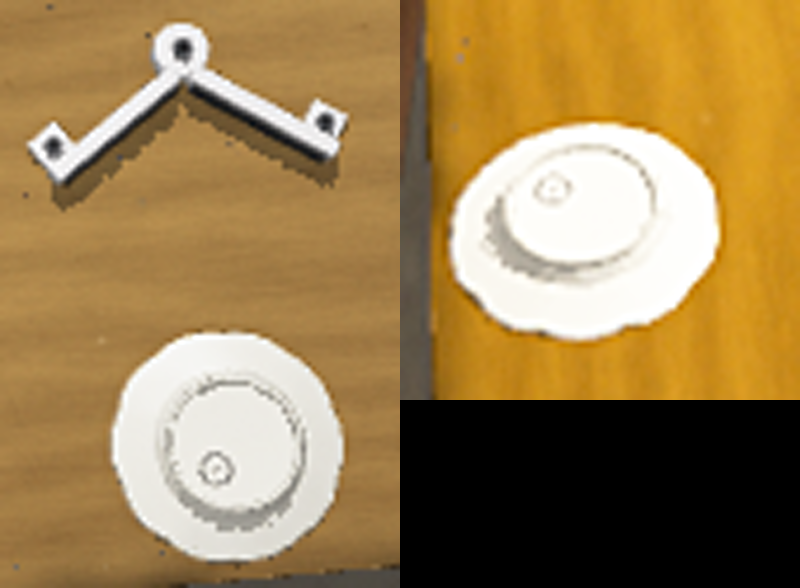

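The smaller gauge is the one at (255,358) in the top view, in the round-footed rest. Its top is at z=0.144, which matches 26+118 mm. The other, at (243,285), is 0.177 high and its body is wider. The saucer crop shows the ring at (216,468). The vee's inner corner is at (186,84), and the arms' inner ends are near (64,182) and (333,158). Next I'll work out the precise geometry.

```bash
cat >> h.py <<'E'
def saucer(f,box,zr=.004):
    "circle fit of white saucer in pixel box (u0,v0,u1,v1)"
    u0,v0,u1,v1=box; im=f['image'][v0:v1,u0:u1].astype(int)
    m=((im.min(2)>125)&(im.max(2)-im.min(2)<45)).astype(np.uint8)
    cs,_=cv2.findContours(m,cv2.RETR_EXTERNAL,cv2.CHAIN_APPROX_NONE)
    k=cv2.convexHull(max(cs,key=cv2.contourArea))[:,0]
    w=np.float32([pt(f,u+u0,v+v0,zr)[:2] for u,v in k])
    (c,r)=cv2.minEnclosingCircle(w); A=np.c_[2*w,np.ones(len(w))]; x=np.linalg.lstsq(A,(w**2).sum(1),rcond=None)[0]
    return c,r,x[:2],np.sqrt(x[2]+x[0]**2+x[1]**2)
E
python3 - <<'E'
from h import *
f=load('top'); s=load('side'); print('tipreach',robot.tip_reach)
q=lambda x,y,z:pt(f,295+x/4.706,150+y/4.704,z)[:2]
print('saucer top',saucer(f,(310,215,375,272))); print('side',saucer(s,(195,268,255,318)))
print('spot',q(216,468,.017), 'side',pt(s,190+552/5.333,250+188/5.333,.017))
C=q(186,84,.016);A=q(64,182,.016);B=q(333,158,.016);a=(A-C);b=(B-C)
print('vee',C,np.linalg.norm(a),np.linalg.norm(b),np.degrees(np.arccos(a@b/np.linalg.norm(a)/np.linalg.norm(b))))
ax=-(a/np.linalg.norm(a)+b/np.linalg.norm(b));ax/=np.linalg.norm(ax);print('axis',ax,np.degrees(np.arctan2(ax[1],ax[0])),'seat',C-.073*ax)
for F,n in((f,'top'),(s,'side')):
    c=cloud(F);m=(F['range_z']>0)&(c[...,0]>.47)&(c[...,0]<.53)&(c[...,1]>.21)&(c[...,1]<.275)&(abs(c[...,2]-.144)<.005)
    print(n,m.sum(),cv2.minAreaRect(np.float32(c[m][:,:2]*1000)))
c=cloud(f);m=(f['range_z']>0)&(c[...,0]>.44)&(c[...,0]<.56)&(c[...,1]>.18)&(c[...,1]<.29)
mm=m&(abs(c[...,2]-.066)<.006);print('tube',np.median(c[mm],0),c[mm].min(0),c[mm].max(0))
c=cloud(s);m=(s['range_z']>0)&(c[...,0]>.4)&(c[...,0]<.7)&(c[...,1]<.3)&(c[...,1]>0)&(c[...,2]>.03)&(c[...,2]<.25);
E
```

```text
tipreach 0.017
saucer top ((0.4779708683490753, -0.1778029054403305), 0.059783902019262314, array([ 0.47788293, -0.17795451]), np.float64(0.05898534974352275))
side ((0.4808143377304077, -0.18147045373916626), 0.060363080352544785, array([ 0.48073116, -0.18110074]), np.float64(0.05944739284187585))
spot [ 0.46470655 -0.17075144] side [ 0.64553905 -0.17758278  0.017     ]
vee [ 0.66642396 -0.1585396 ] 0.08435478793174016 0.08543989053507345 112.97507359496201
axis [0.99342958 0.11444507] 6.571618789248306 seat [ 0.5939036  -0.16689409]
top 144 ((498.97381591796875, 243.70985412597656), (32.4429931640625, 21.30535125732422), 73.2446517944336)
side 54 ((501.8400573730469, 242.81532287597656), (34.77112579345703, 21.41404914855957), 71.03499603271484)
tube [0.49540424 0.23774028 0.06483559] [0.48363136 0.22666648 0.06021487] [0.51443858 0.2555986  0.07193981]
```

```bash
cat >> h.py <<'E'
from scipy.spatial.transform import Rotation as Ro
def to(p,head=None):
    "print row shift/turn to reach world p with tool x heading (deg), tool down"
    s=robot.sense(); R=Ro.from_quat(s['orientation']); d=R.inv().apply(np.array(p)-s['eef_pos'])/.5
    x=R.apply([1,0,0]); h=np.degrees(np.arctan2(x[1],x[0])) if head is None else head; h=np.radians(h)
    T=Ro.from_matrix(np.array([[np.cos(h),np.sin(h),0],[np.sin(h),-np.cos(h),0],[0,0,-1]]))
    print('shift',d.round(4),'turn',(np.degrees((R.inv()*T).as_rotvec())/30).round(3))
    print(' at',s['eef_pos'].round(4),'t',s['time'],'F',s['wrist_force'].round(2),'grip',s['grip_width'],s['grasp_force'])
E
python3 -m crank '[[[0.682,-0.874,0.1],[0,0,0.31]],[[0.682,-0.874,0.1],[0,0,0.31]],[[0.682,-0.874,0.1],[0,0,0.31]],[[0.682,-0.874,0.1],[0,0,0.31]],[[0.682,-0.874,0.1],[0,0,0.31]],[[0.682,-0.874,0.1],[0,0,0.31]],[[0.682,-0.874,0.1],[0,0,0.31]],[[0.682,-0.874,0.1],[0,0,0.31]],[[0.682,-0.874,0.1],[0,0,0.31]],[[0.682,-0.874,0.1],[0,0,0.31]],[[0.682,-0.874,0.1],[0,0,0.31]],[[0.682,-0.874,0.1],[0,0,0.31]]]' 0.7
python3 -c "
from h import *
to([.405,-.187,.07],6)"
```

```text
time: 1.1
eef_pos: [0.3838, -0.2373, 0.2032]
orientation: [0.999, 0.053, 0.0, 0.0]
wrist_force: [0.7, -0.6, 0.2]
grip_width: 0.0596
grasp_force: 0.0
shift [ 0.0528 -0.0955  0.2664] turn [ 0.    -0.     0.003]
 at [ 0.3838 -0.2373  0.2032] t 1.1 F [ 0.69 -0.64  0.2 ] grip 0.05964115374852159 0.0
```

```bash
python3 -m crank '[[[0.053,-0.095,0.1],[0,0,0]],[[0.053,-0.095,0.2],[0,0,0]],[[0.053,-0.095,0.25],[0,0,0]],[[0.053,-0.095,0.266],[0,0,0]],[[0.053,-0.095,0.266],[0,0,0]],[[0.053,-0.095,0.266],[0,0,0]]]'
python3 - <<'E'
from h import *
to([.405,-.187,.02],6)
f=grab('side'); cv2.imwrite('pics/d1.png',cv2.resize(f['image'][190:340,150:350],(800,600),interpolation=cv2.INTER_CUBIC))
E
```

```text
time: 1.6
eef_pos: [0.4041, -0.1887, 0.0696]
orientation: [0.999, 0.053, -0.002, -0.001]
wrist_force: [-0.7, -0.1, -0.6]
grip_width: 0.0599
grasp_force: 0.0
shift [ 0.0025 -0.0031  0.0991] turn [-0.003  0.007  0.004]
 at [ 0.4041 -0.1887  0.0696] t 1.6 F [-0.67 -0.11 -0.65] grip 0.05988776984290804 0.0
```

View pics/d1.png

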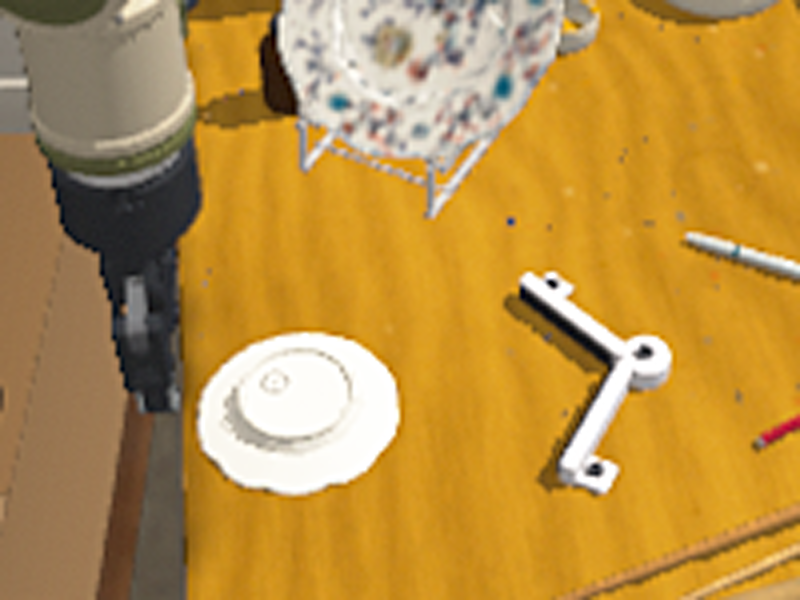

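```bash
python3 -m crank '[[[0.002,-0.003,0.05],[0,0,0]],[[0.002,-0.003,0.09],[0,0,0]],[[0.002,-0.003,0.095],[0,0,0]],[[0.002,-0.003,0.095],[0,0,0]],[[0.002,-0.003,0.095],[0,0,0]]]'
python3 -m crank '[[[0,0,0.003],[0,0,0]],[[0,0,0.006],[0,0,0]],[[0,0,0.008],[0,0,0]],[[0,0,0.008],[0,0,0]]]'
python3 -m crank '[[[0,0,0.002],[0,0,0]],[[0,0,0.004],[0,0,0]],[[0,0,0.006],[0,0,0]],[[0,0,0.006],[0,0,0]]]'
```

```text
time: 2.07
eef_pos: [0.4039, -0.1902, 0.0302]
orientation: [0.999, 0.053, -0.003, 0.003]
wrist_force: [-0.6, -0.9, 0.6]
grip_width: 0.0596
grasp_force: 0.0
time: 2.4
eef_pos: [0.4038, -0.1903, 0.0262]
orientation: [0.999, 0.053, -0.003, 0.003]
wrist_force: [0.1, 0.8, 0.4]
grip_width: 0.0595
grasp_force: 0.0
time: 2.73
eef_pos: [0.4036, -0.1897, 0.0227]
orientation: [0.999, 0.053, -0.004, 0.002]
wrist_force: [-0.1, 0.5, -0.6]
grip_width: 0.0598
grasp_force: 0.0
```

```bash
python3 -m crank '[[[0,-0.003,0.003],[0,0,0]],[[0,-0.005,0.006],[0,0,0]],[[0,-0.005,0.008],[0,0,0]],[[0,-0.005,0.008],[0,0,0]]]'
python3 -m crank '[[[0,0,0.003],[0,0,0]],[[0,0,0.006],[0,0,0]],[[0,0,0.006],[0,0,0]]]'
python3 -m crank '[[[0,0,0.002],[0,0,0]],[[0,0,0.004],[0,0,0]],[[0,0,0.004],[0,0,0]]]'
```

```text
time: 3.07
eef_pos: [0.4031, -0.1868, 0.0182]
orientation: [0.999, 0.053, -0.004, 0.002]
wrist_force: [0.3, -0.6, 0.5]
grip_width: 0.0598
grasp_force: 0.0
time: 3.32
eef_pos: [0.403, -0.1866, 0.0149]
orientation: [0.999, 0.053, -0.004, 0.002]
wrist_force: [-0.9, -0.1, 0.3]
grip_width: 0.0596
grasp_force: 0.0
time: 3.57
eef_pos: [0.4027, -0.1862, 0.0124]
orientation: [0.999, 0.053, -0.005, 0.001]
wrist_force: [0.2, 1.1, 0.7]
grip_width: 0.0595
grasp_force: 0.0
```

```bash
python3 -m crank '[[[0.012,0,-0.003],[0,0,0]],[[0.024,0,-0.003],[0,0,0]],[[0.036,0,-0.003],[0,0,0]],[[0.048,0,-0.003],[0,0,0]],[[0.06,0,-0.003],[0,0,0]],[[0.072,0,-0.003],[0,0,0]],[[0.084,0,-0.003],[0,0,0]],[[0.096,0,-0.003],[0,0,0]],[[0.108,0,-0.003],[0,0,0]],[[0.116,0,-0.003],[0,0,0]],[[0.12,0,-0.003],[0,0,0]],[[0.12,0,-0.003],[0,0,0]]]'
python3 - <<'E'
from h import *
f=grab('top');s=grab('side');print(saucer(f,(310,180,375,272)))
to([.52,-.177,.013],6)
cv2.imwrite('pics/p1.png',cv2.resize(np.vstack([f['image'][150:270,280:400],s['image'][225:345,190:310]]).reshape(2,120,120,3).transpose(1,0,2,3).reshape(120,240,3),(800,400),interpolation=cv2.INTER_CUBIC))
E
```

```text
time: 4.57
eef_pos: [0.463, -0.1796, 0.0133]
orientation: [0.999, 0.053, -0.005, 0.001]
wrist_force: [-2.5, -1.3, 4.6]
grip_width: 0.0598
grasp_force: 2.5
((0.508507490158081, -0.19069521129131317), 0.0811149924993515, array([ 0.5134356, -0.1932523]), np.float64(0.07561740569716659))
shift [ 0.114   0.0071 -0.0005] turn [0.003 0.018 0.005]
 at [ 0.463  -0.1795  0.0133] t 4.6667 F [-2.55  0.04  4.42] grip 0.05991799144653599 2.269175009855644
```

View pics/p1.png

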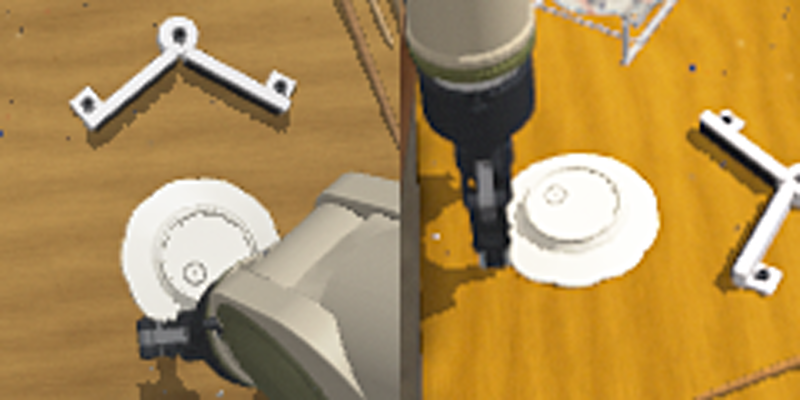

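```bash
python3 -m crank '[[[0.012,0,-0.002],[0,0,0]],[[0.024,0,-0.002],[0,0,0]],[[0.036,0,-0.002],[0,0,0]],[[0.048,0,-0.002],[0,0,0]],[[0.06,0,-0.002],[0,0,0]],[[0.07,0,-0.002],[0,0,0]],[[0.08,0,-0.002],[0,0,0]],[[0.09,0,-0.002],[0,0,0]],[[0.1,0,-0.002],[0,0,0]],[[0.1,0,-0.002],[0,0,0]]]'
python3 - <<'E'
from h import *
s=grab('side');c=s['image']
im=c[250:325,225:300].astype(int); m=((im.min(2)>190)&(im.max(2)-im.min(2)<45)).astype(np.uint8)
print(robot.sense()['wrist_force'])
f=grab('top')
# distance along vee axis via top: far rim point along axis line at z=.004
A=np.array([.9945,.1045])
for F in (f,s):
    row=[]
    for d in np.arange(-.04,.08,.002):
        p=[.594+A[0]*(d-.03),-.167+A[1]*(d-.03),.004]; u,v=px(F,p).round().astype(int); b=F['image'][v,u].astype(int); row.append('W' if b.min()>125 and b.max()-b.min()<45 else '.')
    print(''.join(row))
E
```

```text
time: 5.5
eef_pos: [0.5133, -0.1741, 0.0138]
orientation: [0.999, 0.054, -0.004, 0.001]
wrist_force: [-0.6, -0.5, 4.0]
grip_width: 0.0598
grasp_force: 1.6
[-0.06810915 -0.224266    1.57368453]
..................WWWWWW.WWWWWWWWWWWWWWWWWWWWWWWWWWWW.......
....WWWWWWWWWWWWWWWWWWWWWWWWWWWWWWWWWWWWWWWWWWWWWWWWWW......
```

```bash
python3 -m crank '[[[0.008,0,0],[0,0,0]],[[0.016,0,0],[0,0,0]],[[0.024,0,0],[0,0,0]],[[0.03,0,0],[0,0,0]],[[0.036,0,0],[0,0,0]],[[0.036,0,0],[0,0,0]]]'
python3 -m crank '[[[0.003,0,0],[0,0,0]],[[0.006,0,0],[0,0,0]],[[0.006,0,0],[0,0,0]]]'
python3 -m crank '[[[0.003,0,0],[0,0,0]],[[0.005,0,0],[0,0,0]],[[0.005,0,0],[0,0,0]]]'
```

```text
time: 6.1
eef_pos: [0.5307, -0.1722, 0.0135]
orientation: [0.999, 0.053, -0.005, 0.001]
wrist_force: [-0.8, 0.0, 1.6]
grip_width: 0.0596
grasp_force: 1.1
time: 6.35
eef_pos: [0.533, -0.172, 0.0135]
orientation: [0.999, 0.053, -0.005, 0.001]
wrist_force: [-2.0, -0.6, 3.7]
grip_width: 0.06
grasp_force: 1.7
time: 6.6
eef_pos: [0.5356, -0.1717, 0.0134]
orientation: [0.999, 0.053, -0.005, 0.001]
wrist_force: [-2.5, -0.2, 2.7]
grip_width: 0.0597
grasp_force: 1.8
```

```bash
for i in 1 2 ; do python3 -m crank '[[[0.002,0,0],[0,0,0]],[[0.004,0,0],[0,0,0]],[[0.004,0,0],[0,0,0]]]' | egrep 'eef|wrist|grasp'; done
python3 - <<'E'
from h import *
f=grab('top');s=grab('side')
cv2.imwrite('pics/p2.png',cv2.resize(np.vstack([f['image'][140:240,290:390],s['image'][225:325,220:320]]).reshape(2,100,100,3).transpose(1,0,2,3).reshape(100,200,3),(800,400),interpolation=cv2.INTER_CUBIC))
E
```

```text
eef_pos: [0.5376, -0.1715, 0.0134]
wrist_force: [-2.7, -0.2, 3.4]
grasp_force: 2.0
eef_pos: [0.5396, -0.1713, 0.0134]
wrist_force: [-3.1, -0.1, 3.4]
grasp_force: 2.1
```

View pics/p2.png

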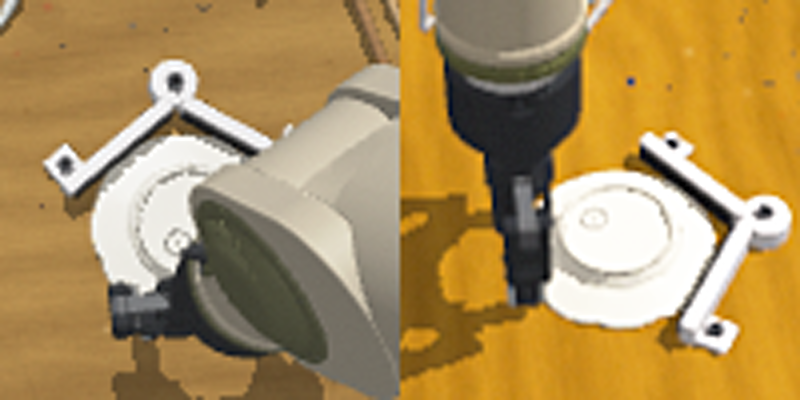

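```bash
for i in 1 ; do python3 -m crank '[[[0.002,0,0],[0,0,0]],[[0.004,0,0],[0,0,0]],[[0.004,0,0],[0,0,0]]]' | egrep 'eef|wrist|grasp'; python3 -m crank '[[[0.002,0,0],[0,0,0]],[[0.004,0,0],[0,0,0]],[[0.004,0,0],[0,0,0]]]' | egrep 'eef|wrist|grasp'; done
```

```text
eef_pos: [0.5402, -0.1713, 0.0132]
wrist_force: [-6.5, 0.1, 7.4]
grasp_force: 4.2
eef_pos: [0.5406, -0.1712, 0.0131]
wrist_force: [-10.1, -0.3, 9.1]
grasp_force: 6.8
```

```bash
python3 -m crank '[[[0.001,0,0],[0,0,0]],[[0.002,0,0],[0,0,0]],[[0.002,0,0],[0,0,0]]]' | egrep 'eef|wrist|grasp'; python3 -m crank '[[[0.001,0,0],[0,0,0]],[[0.002,0,0],[0,0,0]],[[0.002,0,0],[0,0,0]]]' | egrep 'eef|wrist|grasp'
```

```text
eef_pos: [0.5407, -0.1713, 0.0131]
wrist_force: [-13.7, -0.6, 11.7]
grasp_force: 8.1
eef_pos: [0.5408, -0.1713, 0.013]
wrist_force: [-14.4, -0.6, 14.3]
grasp_force: 9.5
```

Forces rose with no sideways component, so the saucer is seated. I'll back off, lift and check.

```bash
python3 -m crank '[[[-0.01,0,0],[0,0,0]],[[-0.03,0,0],[0,0,0]],[[-0.06,0,-0.02],[0,0,0]],[[-0.09,0,-0.08],[0,0,0]],[[-0.1,0,-0.16],[0,0,0]],[[-0.1,0,-0.24],[0,0,0]],[[-0.1,0,-0.32],[0,0,0]],[[-0.1,0,-0.4],[0,0,0]],[[-0.1,0,-0.48],[0,0,0]],[[-0.1,0,-0.54],[0,0,0]],[[-0.1,0,-0.6],[0,0,0]],[[-0.1,0,-0.6],[0,0,0]]]'
python3 - <<'E'
from h import *
to([.5003,.2432,.31],None)
f=grab('top');s=grab('side')
for F,n in((f,'top'),(s,'side')):
    im=F['image'];k=cv2.cvtColor(im,cv2.COLOR_BGR2GRAY)
    # radial rim fit: march outward from seat guess at z=.004 skipping vee-facing side
    c=np.array([.595,-.168])
    for it in range(3):
        P=[]
        for a in np.radians(np.arange(80,292,4)):
            e=np.array([np.cos(a),np.sin(a)])
            rs=np.arange(.045,.075,.0005); v=[cv2.getRectSubPix(im,(1,1),tuple(map(float,px(F,[*(c+e*r),.004]))))[0,0].astype(int) for r in rs]
            w=[x.max()-x.min()<50 and x.min()>110 for x in v]
            if False in w and w.index(False)>0: P.append(c+e*rs[w.index(False)])
        P=np.array(P);x=np.linalg.lstsq(np.c_[2*P,np.ones(len(P))],(P**2).sum(1),rcond=None)[0];c=x[:2]
    print(n,c,np.sqrt(x[2]+c@c),len(P))
cv2.imwrite('pics/p3.png',np.hstack([cv2.resize(F['image'][a:a+85,b:b+85],(400,400),interpolation=cv2.INTER_CUBIC) for F,a,b in((f,145,295),(s,235,230))]))
E
```

```text
time: 9.2
eef_pos: [0.5012, -0.1751, 0.3192]
orientation: [0.999, 0.053, -0.001, 0.003]
wrist_force: [1.0, 0.1, 0.3]
grip_width: 0.0594
grasp_force: 0.0
shift [ 0.0874 -0.832   0.0136] turn [0.011 0.003 0.   ]
 at [ 0.5012 -0.1751  0.3192] t 9.2 F [1.04 0.11 0.27] grip 0.05935691145353189 0.0
top [ 0.59828255 -0.16238637] 0.058769511313971574 52
side [ 0.60018719 -0.16726708] 0.05979554864200874 53
```

View pics/p3.png

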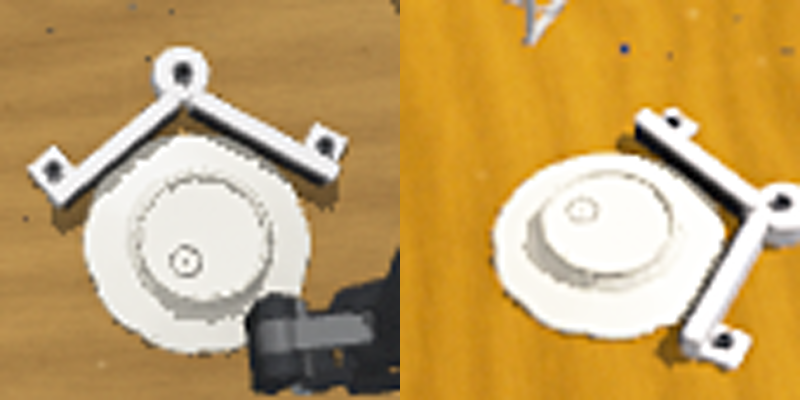

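The crop shows the rim against both arms: the left contact is around (125,160) and the right around (275,155). Next is the gauge.

```bash
python3 -m crank '[[[0.007,-0.07,0.014],[0,0,0.1]],[[0.015,-0.15,0.014],[0,0,0.2]],[[0.023,-0.23,0.014],[0,0,0.3]],[[0.031,-0.31,0.014],[0,0,0.4]],[[0.039,-0.39,0.014],[0,0,0.5]],[[0.047,-0.47,0.014],[0,0,0.6]],[[0.055,-0.55,0.014],[0,0,0.7]],[[0.065,-0.63,0.014],[0,0,0.767]],[[0.075,-0.71,0.014],[0,0,0.767]],[[0.083,-0.79,0.014],[0,0,0.767]],[[0.087,-0.832,0.014],[0,0,0.767]],[[0.087,-0.832,0.014],[0,0,0.767]]]' 0.7
python3 - <<'E'
from h import *
to([.5003,.2432,.18],-17); print(robot.sense()['joints'].round(2))
f=grab('top'); 
# vee lines vs saucer centre (top)
q=lambda x,y:pt(f,295+x/4.706,145+y/4.706,.016)[:2]
c=np.array([.5983,-.1624])
for a,b in(((65,205),(185,105)),((190,108),(333,182))):
    A,B=q(*a),q(*b);d=(B-A)/np.linalg.norm(B-A);w=c-A;print('dist to arm',abs(d[0]*w[1]-d[1]*w[0]),np.linalg.norm(B-A))
E
```

```text
time: 10.3
eef_pos: [0.496, 0.2477, 0.3042]
orientation: [0.99, -0.144, -0.005, 0.002]
wrist_force: [0.2, -0.1, 0.2]
grip_width: 0.0598
grasp_force: 0.0
shift [0.0132 0.0051 0.2483] turn [0.009 0.019 0.014]
 at [0.496  0.2477 0.3042] t 10.3 F [ 0.21 -0.1   0.23] grip 0.05982560186408579 0.0
[-0.25  0.36 -0.43  1.9   0.18  0.92 -2.62]
dist to arm 0.05526779651361814 0.08425870975029416
dist to arm 0.05937745317680038 0.08357069587731897
```

```bash
for i in 1; do python3 -m crank '[[[0,0,0],[0,0,-0.24]],[[0,0,0],[0,0,-0.48]],[[0,0,0],[0,0,-0.72]],[[0,0,0],[0,0,-0.96]],[[0,0,0],[0,0,-1]]]' 0.7 >/dev/null; python3 -m crank '[[[0,0,0],[0,0,-0.24]],[[0,0,0],[0,0,-0.48]],[[0,0,0],[0,0,-0.72]],[[0,0,0],[0,0,-0.96]],[[0,0,0],[0,0,-1]]]' >/dev/null; python3 -m crank '[[[0,0,0],[0,0,-0.24]],[[0,0,0],[0,0,-0.48]],[[0,0,0],[0,0,-0.72]],[[0,0,0],[0,0,-0.96]],[[0,0,0],[0,0,-1]],[[0,0,0],[0,0,-1]],[[0,0,0],[0,0,-1]]]'; done
python3 -c "
from h import *
to([.5003,.2432,.19],72.5); print(robot.sense()['joints'].round(2))"
```

```text
time: 11.77
eef_pos: [0.4973, 0.2427, 0.3053]
orientation: [0.805, 0.593, -0.005, -0.002]
wrist_force: [0.0, -0.9, 0.4]
grip_width: 0.0598
grasp_force: 0.0
shift [0.004  0.0076 0.2305] turn [-0.017  0.011  0.009]
 at [0.4973 0.2427 0.3053] t 11.7667 F [ 0.05 -0.92  0.36] grip 0.05983321981684036 0.0
[ 0.04  0.44 -0.83  1.89  0.38  0.99 -1.26]
```

```bash
python3 -m crank '[[[0.002,0.005,0.06],[-0.017,0.011,0.009]],[[0.004,0.008,0.12],[-0.017,0.011,0.009]],[[0.004,0.008,0.18],[-0.017,0.011,0.009]],[[0.004,0.008,0.21],[-0.017,0.011,0.009]],[[0.004,0.008,0.22],[-0.017,0.011,0.009]],[[0.004,0.008,0.22],[-0.017,0.011,0.009]]]'
python3 - <<'E'
from h import *
to([.5003,.2432,.116],72.5)
f=grab('top');s=grab('side')
cv2.imwrite('pics/a1.png',np.hstack([cv2.resize(F['image'][a:a+100,b:b+100],(400,400),interpolation=cv2.INTER_CUBIC) for F,a,b in((f,160,110),(s,100,190))]))
E
```

```text
time: 12.27
eef_pos: [0.5001, 0.2434, 0.1947]
orientation: [0.805, 0.593, -0.001, -0.0]
wrist_force: [0.2, 0.2, -0.2]
grip_width: 0.0598
grasp_force: 0.0
shift [-1.000e-04  6.000e-04  1.573e-01] turn [-0.002  0.002  0.007]
 at [0.5001 0.2434 0.1947] t 12.2667 F [ 0.18  0.21 -0.16] grip 0.05977624137268377 0.0
```

View pics/a1.png

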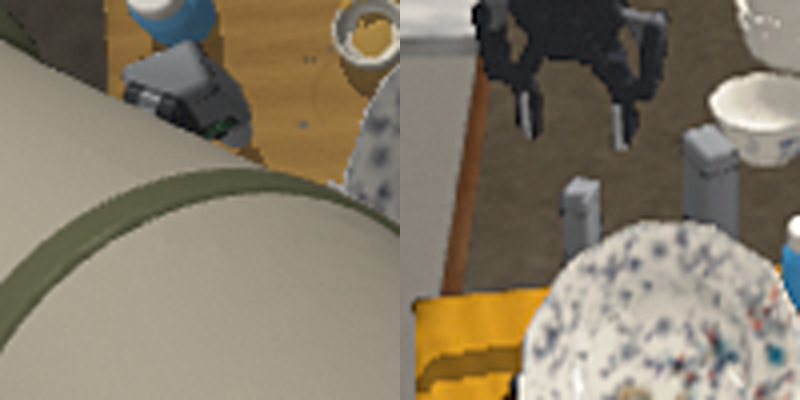

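The side crop shows the fingers at (527,120) and (622,130), straddling the small gauge, whose top is at (580,190). The big gauge is clear. I'll descend and close.

```bash
python3 -m crank '[[[0,0,0.04],[0,0,0]],[[0,0,0.08],[0,0,0]],[[0,0,0.11],[0,0,0]],[[0,0,0.135],[0,0,0]],[[0,0,0.15],[0,0,0]],[[0,0,0.157],[0,0,0]],[[0,0,0.157],[0,0,0]],[[0,0,0.157],[0,0,0]]]'
python3 -m crank '[[[0,0,0],[0,0,0]],[[0,0,0],[0,0,0]],[[0,0,0],[0,0,0]],[[0,0,0],[0,0,0]],[[0,0,0],[0,0,0]],[[0,0,0],[0,0,0]],[[0,0,0],[0,0,0]],[[0,0,0],[0,0,0]],[[0,0,0],[0,0,0]],[[0,0,0],[0,0,0]]]' 0 40
```

```text
time: 13.03
eef_pos: [0.501, 0.2438, 0.1178]
orientation: [0.805, 0.594, 0.001, 0.0]
wrist_force: [0.4, 0.2, 0.5]
grip_width: 0.0596
grasp_force: 0.0
time: 13.87
eef_pos: [0.5008, 0.2436, 0.1175]
orientation: [0.805, 0.594, 0.0, 0.0]
wrist_force: [0.1, 0.2, 6.2]
grip_width: 0.0217
grasp_force: 44.0
```

```bash
python3 -m crank '[[[0,0,-0.02],[0,0,0]],[[0,0,-0.04],[0,0,0]],[[0,0,-0.07],[0,0,0]],[[0,0,-0.1],[0,0,0]],[[0,0,-0.14],[0,0,0]],[[0,0,-0.19],[0,0,0]],[[0,0,-0.24],[0,0,0]],[[0,0,-0.3],[0,0,0]],[[0,0,-0.36],[0,0,0]],[[0,0,-0.41],[0,0,0]],[[0,0,-0.44],[0,0,0]],[[0,0,-0.44],[0,0,0]]]'
python3 - <<'E'
from h import *
to([.585,-.16,.335],None)
f=grab('side');g=grab('top'); c=cloud(f)
# gauge body points: tilt
m=(f['range_z']>0)&(abs(c[...,0]-.5)<.03)&(abs(c[...,1]-.243)<.04)&(c[...,2]>.19)&(c[...,2]<.30)
p=c[m];print(len(p),p[:,2].min(),p[:,2].max())
for z in np.arange(.2,.3,.01):
    w=p[abs(p[:,2]-z)<.005]
    if len(w): print(z.round(3),len(w),w.min(0).round(4),w.max(0).round(4))
# spot: dark circle in both images, print refined
u=px(f,[.582,-.165,.017]);v=px(g,[.582,-.165,.017]);print(u,v)
cv2.imwrite('pics/k.png',np.hstack([cv2.resize(F['image'][int(a[1])-25:int(a[1])+25,int(a[0])-25:int(a[0])+25],(400,400),interpolation=cv2.INTER_CUBIC) for F,a in((g,v),(f,u))]))
E
```

```text
time: 14.87
eef_pos: [0.5011, 0.2445, 0.3413]
orientation: [0.805, 0.594, 0.003, 0.001]
wrist_force: [0.3, 1.3, -2.5]
grip_width: 0.0219
grasp_force: 43.3
shift [-0.7237  0.3987  0.0113] turn [ 0.008 -0.008 -0.   ]
 at [0.5011 0.2445 0.3413] t 14.8667 F [ 0.27  1.27 -2.53] grip 0.02185638651471719 43.27902317047119
110 0.2384636636580343 0.29997101997612446
0.24 7 [0.5008 0.237  0.2385] [0.5063 0.2435 0.244 ]
0.25 9 [0.4986 0.2367 0.2466] [0.5096 0.2435 0.2547]
0.26 19 [0.496  0.2356 0.2551] [0.5103 0.2455 0.264 ]
0.27 18 [0.4966 0.236  0.2656] [0.5108 0.245  0.2743]
0.28 20 [0.4975 0.2328 0.2754] [0.5115 0.2455 0.2849]
0.29 16 [0.4932 0.2288 0.2853] [0.5147 0.2456 0.2949]
[266.50177077 281.94849277] [337.7283427  201.19238792]
```

View pics/k.png

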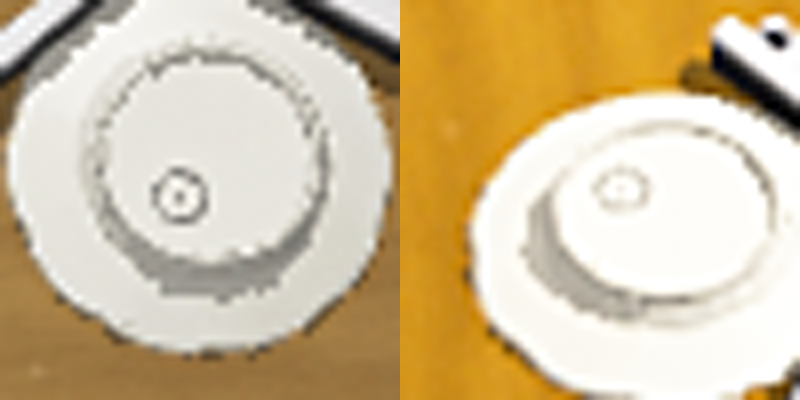

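The ring's dot is at (181,196) in the top crop and (220,189) in the right-hand (side) half. That was the last of the ten pictures, so everything from here is numeric.

```bash
python3 - <<'E'
from h import *
f=load('top');s=load('side')
a=pt(f,334.2,200.1,.017);b=pt(s,268.1,279.2,.017);m=(a+b)/2;print(a,b,m)
# refine dot in the side frame: nose axis vs tcp: use side camera nose points
to([m[0],m[1],.335],72.5)
E
```

```text
[ 0.58454423 -0.15643383  0.017     ] [ 0.58608516 -0.15661215  0.017     ] [ 0.5853147  -0.15652299  0.017     ]
shift [-0.7137  0.3983  0.0052] turn [ 0.002 -0.001  0.011]
 at [0.5003 0.2432 0.3376] t 14.9667 F [ 0.44 -0.42 -1.98] grip 0.02154191531855834 43.28285872936249
```

```bash
python3 -m crank '[[[-0.03,0.017,0],[0,0,0]],[[-0.08,0.045,0],[0,0,0]],[[-0.14,0.078,0],[0,0,0]],[[-0.2,0.112,0],[0,0,0]],[[-0.26,0.145,0],[0,0,0]],[[-0.32,0.179,0],[0,0,0]],[[-0.38,0.212,0],[0,0,0]],[[-0.44,0.246,0],[0,0,0]],[[-0.5,0.279,0],[0,0,0]],[[-0.56,0.313,0],[0,0,0]],[[-0.62,0.346,0],[0,0,0]],[[-0.66,0.368,0],[0,0,0]]]'
python3 -c "
from h import *
to([.5853,-.1565,.18],72.5);print(robot.sense()['joints'].round(2))"
```

```text
time: 15.97
eef_pos: [0.5785, -0.1302, 0.335]
orientation: [0.805, 0.593, -0.001, -0.001]
wrist_force: [0.0, -0.8, -2.0]
grip_width: 0.0215
grasp_force: 43.1
shift [-0.0459  0.0295  0.3101] turn [-0.005  0.002  0.006]
 at [ 0.5785 -0.1302  0.335 ] t 15.9667 F [ 0.   -0.77 -2.03] grip 0.02149204296813245 43.149113059043884
[ 0.67  0.45 -0.79  1.77  0.36  1.07 -0.55]
```

```bash
python3 -m crank '[[[-0.02,0.015,0.04],[0,0,0]],[[-0.04,0.025,0.1],[-0.005,0.002,0.006]],[[-0.046,0.029,0.16],[-0.005,0.002,0.006]],[[-0.046,0.029,0.22],[-0.005,0.002,0.006]],[[-0.046,0.029,0.27],[-0.005,0.002,0.006]],[[-0.046,0.029,0.31],[-0.005,0.002,0.006]],[[-0.046,0.029,0.335],[-0.005,0.002,0.006]],[[-0.046,0.029,0.345],[-0.005,0.002,0.006]],[[-0.046,0.029,0.345],[-0.005,0.002,0.006]],[[-0.046,0.029,0.345],[-0.005,0.002,0.006]]]'
python3 - <<'E'
from h import *
for n in('side','top'):
    f=grab(n);c=cloud(f)
    m=(f['range_z']>0)&(abs(c[...,0]-.585)<.04)&(abs(c[...,1]+.157)<.04)&(c[...,2]>.028)&(c[...,2]<.16)
    p=c[m];print(n,len(p))
    for z in np.arange(.035,.15,.01):
        w=p[abs(p[:,2]-z)<.005]
        if len(w): print(z.round(3),len(w),w.min(0).round(4)[:2],w.max(0).round(4)[:2])
    u,v=px(f,[.5853,-.1565,.017]); im=f['image'].min(2); u,v=int(round(u)),int(round(v)); print(u,v); print(im[v-9:v+10,u-10:u+11])
to([.5853,-.1565,.1175],72.5)
E
```

```text
time: 16.8
eef_pos: [0.5865, -0.1521, 0.165]
orientation: [0.805, 0.593, 0.002, 0.001]
wrist_force: [0.4, 0.9, -1.3]
grip_width: 0.0216
grasp_force: 43.2
side 245
0.065 6 [ 0.5865 -0.1558] [ 0.5912 -0.1535]
0.075 9 [ 0.5819 -0.1606] [ 0.5934 -0.1549]
0.085 25 [ 0.582  -0.1619] [ 0.596  -0.1537]
0.095 19 [ 0.5822 -0.1607] [ 0.5961 -0.1535]
0.105 14 [ 0.5823 -0.1612] [ 0.5961 -0.154 ]
0.115 8 [ 0.5756 -0.169 ] [ 0.5984 -0.1566]
0.125 38 [ 0.5757 -0.1717] [ 0.601 -0.149]
0.135 36 [ 0.5759 -0.1704] [ 0.6009 -0.1501]
0.145 32 [ 0.5761 -0.1712] [ 0.5985 -0.157 ]
268 279
[[ 23   8  54 160 236 241 249 255 255 253 252 252 254 255 254 254 253 254
  254 255 255]
 [ 60 160 235 250 255 255 252 250 249 250 250 244 227 214 205 203 202 200
  207 220 231]
 [166 251 255 252 249 248 248 248 248 235 218 213 197 198 207 227 228 227
  223 190 147]
 [246 254 248 247 247 247 247 241 229 228 225 238 243 248 250 254 253 254
  253 247 234]
 [252 248 247 246 243 236 240 223 230 248 250 252 252 251 250 250 250 250
  251 252 253]
 [246 246 245 246 244 232 235 242 249 253 253 253 251 250 249 249 249 249
  249 249 
[... 2639 characters left out ...]
59]
 [209 179 179 153 207 234 231 230 229 228 228 231 233  81  25  33  35  31
   32  42  64]
 [233 156 176 172 152 182 232 231 231 231 231 232 235 131  31  35  61  36
   32  44  71]
 [226 218 184 168 152 150 158 226 225 232 231 232 232 133  39  50  63  38
   38  47  76]
 [225 227 221 168 152 153 153 155 173 226 227 234 218 186  31  52  62  51
   46  68  81]
 [225 225 228 233 182 152 153 153 156 156 144 168 192 174  27  44  49  41
   54  92  92]
 [225 225 225 228 224 154 152 152 146 152 150 151 149 145  21  34  39  38
   48  74  78]]
shift [-0.0092 -0.0009  0.0965] turn [ 0.009 -0.003  0.006]
 at [ 0.5869 -0.1523  0.1658] t 16.9 F [-0.49 -0.21 -1.44] grip 0.02150689483783549 43.19375395774841
```

The nose axis is about 3 mm off the dot in both x and y, and both cameras agree. I'll correct that and lower it.

```bash
python3 -m crank '[[[-0.004,-0.001,0.015],[0.009,-0.003,0]],[[-0.009,-0.003,0.03],[0.009,-0.003,0]],[[-0.009,-0.003,0.045],[0.009,-0.003,0]],[[-0.009,-0.003,0.06],[0.009,-0.003,0]],[[-0.009,-0.003,0.07],[0.009,-0.003,0]],[[-0.009,-0.003,0.076],[0.009,-0.003,0]],[[-0.009,-0.003,0.076],[0.009,-0.003,0]],[[-0.009,-0.003,0.076],[0.009,-0.003,0]],[[-0.009,-0.003,0.076],[0.009,-0.003,0]]]'
python3 -c "
from h import *
to([.5843,-.1560,.1225],72.5)"
```

```text
time: 17.65
eef_pos: [0.5838, -0.1561, 0.1268]
orientation: [0.806, 0.593, -0.0, -0.001]
wrist_force: [0.2, -0.3, -1.1]
grip_width: 0.0212
grasp_force: 43.2
shift [0.0004 0.001  0.0086] turn [-0.003  0.     0.006]
 at [ 0.5838 -0.1561  0.1268] t 17.65 F [ 0.16 -0.27 -1.1 ] grip 0.021221899891824127 43.196972608566284
```

```bash
python3 -m crank '[[[0,0,0.003],[0,0,0]],[[0,0,0.006],[0,0,0]],[[0,0,0.006],[0,0,0]],[[0,0,0.006],[0,0,0]]]' | egrep 'eef|wrist'
python3 -m crank '[[[0,0,0.003],[0,0,0]],[[0,0,0.005],[0,0,0]],[[0,0,0.005],[0,0,0]],[[0,0,0.005],[0,0,0]]]' | egrep 'eef|wrist'
python3 -m crank '[[[0,0,0.002],[0,0,0]],[[0,0,0.004],[0,0,0]],[[0,0,0.004],[0,0,0]],[[0,0,0.004],[0,0,0]]]' | egrep 'eef|wrist'
```

```text
eef_pos: [0.5835, -0.1562, 0.1236]
wrist_force: [0.1, 0.9, -1.4]
eef_pos: [0.5837, -0.1562, 0.1212]
wrist_force: [1.3, -0.2, 0.3]
eef_pos: [0.5837, -0.1562, 0.1191]
wrist_force: [0.4, -0.4, 0.3]
```

```bash
python3 -m crank '[[[0,0,0.002],[0,0,0]],[[0,0,0.004],[0,0,0]],[[0,0,0.004],[0,0,0]],[[0,0,0.004],[0,0,0]],[[0,0,0.004],[0,0,0]],[[0,0,0.004],[0,0,0]]]' | egrep 'eef|wrist'
python3 - <<'E'
from h import *
z=[]
for i in range(12): s=grab('side'); z.append(robot.sense()['wrist_force'])
print(np.mean(z,0),robot.sense()['eef_pos'],robot.sense()['orientation'])
f=grab('top')
for n,F in(('side',s),('top',f)):
    c=cloud(F);m=(F['range_z']>0)&(abs(c[...,0]-.585)<.04)&(abs(c[...,1]+.157)<.03)&(c[...,2]>.024)&(c[...,2]<.11);p=c[m]
    for zz in np.arange(.03,.11,.01):
        w=p[abs(p[:,2]-zz)<.005]
        if len(w)>2: print(n,zz.round(3),len(w),w.min(0).round(4)[:2],w.max(0).round(4)[:2])
    im=F['image']
    c=np.array([.599,-.165]); 
    for it in range(3):
        P=[]
        for a in np.radians(np.arange(100,270,4)):
            e=np.array([np.cos(a),np.sin(a)]);rs=np.arange(.045,.075,.0005)
            v=[cv2.getRectSubPix(im,(1,1),tuple(map(float,px(F,[*(c+e*r),.004]))))[0,0].astype(int) for r in rs]
            w=[x.max()-x.min()<50 and x.min()>110 for x in v]
            if False in w and w.index(False)>0: P.append(c+e*rs[w.index(False)])
        P=np.array(P)
        if len(P)<8: break
        # fixed radius fit
        from scipy.optimize import least_squares
        c=least_squares(lambda q:np.linalg.norm(P-q,axis=1)-.059,c,loss='soft_l1',f_scale=.001).x
    print(n,'saucer',c,len(P))
E
```

```text
eef_pos: [0.5836, -0.1562, 0.1172]
wrist_force: [1.5, 0.4, 1.4]
[ 0.9102801  -0.13579233  1.57182842] [ 0.58362994 -0.15616452  0.11712692] [ 8.05575325e-01  5.92492762e-01 -5.58719997e-04 -6.40592906e-04]
side 0.03 15 [ 0.5788 -0.1641] [ 0.593  -0.1578]
side 0.04 21 [ 0.5789 -0.1649] [ 0.5932 -0.157 ]
side 0.05 20 [ 0.5791 -0.1645] [ 0.5933 -0.1581]
side 0.06 7 [ 0.5792 -0.1661] [ 0.5933 -0.1593]
side 0.07 17 [ 0.5723 -0.1745] [ 0.5982 -0.1551]
side 0.08 33 [ 0.5724 -0.1746] [ 0.5983 -0.1534]
side 0.09 36 [ 0.5726 -0.1753] [ 0.5958 -0.16  ]
side 0.1 31 [ 0.5709 -0.1754] [ 0.5932 -0.1608]
side saucer [ 0.59933589 -0.16801419] 42
top 0.03 5 [ 0.5757 -0.1564] [ 0.5821 -0.1484]
top 0.04 3 [ 0.576  -0.1541] [ 0.5788 -0.1498]
top 0.07 4 [ 0.575  -0.1434] [ 0.589  -0.1385]
top 0.08 8 [ 0.5743 -0.1449] [ 0.5919 -0.1384]
top 0.09 4 [ 0.5743 -0.1425] [ 0.5889 -0.1408]
top 0.1 9 [ 0.5699 -0.1428] [ 0.5928 -0.1391]
top saucer [ 0.59604121 -0.16420037] 28
```

Cameras put the tip within about 1 mm of the dot. The force change of about 2.9 N means the plunger is roughly half-way in, and the saucer hasn't moved. Handing in.

```bash
python3 -c "
from h import *
print(job.finish_job())"
```

```text
the job is handed in; nothing more can be done
None
```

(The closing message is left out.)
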